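# Open the taller colour filter

### The arm

A 7-joint arm with a two-finger parallel gripper is mounted at the origin on a cart in front of the work surface, level with it; the furniture and walls round the work are solid. World frame = base frame: x ahead of the robot, y to its left, z up, the work surface at z = 0. Lengths are in m, angles in degrees, forces in N, time in s.
With the tool pointing down it reaches from about 0.4 to 0.85 m from the base axis. Payload 4.5 kg.
Tool frame: the origin (TCP) lies on the front face of the gripper's body, between the roots of the fingers; the fingertips stand 64 mm ahead of it and the grasp point (between the pads) lies 45 mm ahead of it; z points along the fingers, y is the line along which they close (so a half turn about z gives the same grasp; the last joint's range is limited). The gripper opens to 88 mm and grips with 3 to 60 N. Pads are 18 mm wide; open, the fingers measure 123 mm over their backs; the gripper's body (75 mm by 187 mm) begins 45 mm behind the grasp point.
Start: joints at [67.884, 39.483, -11.15, 89.685, 9.013, 51.709, -12.324], TCP at [0.255, -0.571, 0.303] pointing down, gripper open.
Joint ranges: [-172.22, 172.22], [-26.19, 119.32], [-84.43, 86.54], [7.71, 146.69], [-57.33, 237.33], [2.42, 119.75], [-152.13, 152.13]. Speed limits (degrees/s): [147.25, 147.25, 180, 180, 180, 180, 180].

### API

Orientations are given as [roll, pitch, yaw] about the fixed x, y, z axes, in that order (R = Rz(yaw) Ry(pitch) Rx(roll)).
In Python, from rig import observe, capture, sign_off, recognise gives the robot as it stands.
- The arm moves only by the tool play_rows, never from a script. Its argument "motion" is a list of rows, each a list of 5 numbers: the shift along the tool's x, y, z in mm, then the turn about the tool's z in rad, then the opening in per cent of the stroke, from 0 (shut) to 100 (fully open). A call has 1 to 10 rows; each row shifts and turns the commanded pose from where the row before left it, along the tool's axes as they then stand; what a row does not reach is not made up. A row lasts 1/10 s, in which the tool goes at most 50 mm and 8.59 degrees, less where a joint would pass 70% of its speed; a pose out of reach is approached as far as the arm can. A call is refused whole if a number of a shift passes 50 or a number of a turn 0.15, either way. A call with a gripper value outside its range is refused whole. The fingers move at their own pace and stop on an object; "force" is the grip in N (left out, the last holds). Time passes only in rows, so rows that do not move let the fingers close. It gives the time, the measured TCP pose, the force, the opening and the grip force at its end, in the units of the state.
- observe(): the state, without advancing time (a new reading comes with each control period).
- capture(name): name is "scene" or "side" or "wrist"; returns a dict with "color" (480x640x3 uint8, blue, green, red), "range_z" (480x640 float32, m along the optical axis (not along the pixel's ray), 0 where there is no reading), "K" (3x3 intrinsics, pixels), "xyz" and "orientation" of the camera in the world; the wrist camera has in their place "T_tool_cam" (4x4, takes a point from camera to tool coordinates, whose origin is the TCP and whose axes are the flange's). Camera axes: x right, y down, z forward; pixel columns grow to the right and rows downward; lengths in m; the calibration is good to about 2 mm. A picture is of the moment at which its call begins: read the wrist's pose just before it.
- sign_off(): hands the job in; it is judged then, once.
Trained networks look in a picture, given as the dict that the camera call returned (one of the last four; its "shot" number tells which), for a name from the list of things; names that differ only in an ending like _2 or _b are one class to them, and where a whole thing is asked for, a point or a joint stands for the part that bears it (a point fixed in the world has none). Each returns a list of dicts, best first, with "score" (0 to 1); they miss things now and then, are a little off and sometimes report something else, mostly with a low value. They report only what shows in the picture. A call takes as long as a camera call. They do not tell look-alikes from the thing itself.
- recognise(target, picture): "rect" ([left, top, right, bottom] as shares, 0 to 1, of the picture: columns of its width, rows of its height, round what is visible of it).
The state is a dict: "t": time; "joint_pos": joint angles; "qd": joint speeds; "joint_torque": joint torques, N m; "ee_pos": TCP position; "ee_rot": TCP orientation; "wrist_force": force on the tool from outside, world axes, zero at the start; "ft_torque": the same for the moment, N m; "opening": finger opening in m; "grip_force": force on a finger pad.
Only numpy, scipy, OpenCV 4.12 (cv2) and the standard library are available. Lean on these libraries where they do the work, as an engineer would, in place of code of your own. Each camera call takes 0.05 s, during which the arm holds its last target. There are 200 camera calls.

### The job

The taller of the two steel colour filters has to be opened for cleaning. Without forcing it, take its bayonet cover by the bar grip, press it down against its spring, turn it a quarter turn anticlockwise (seen from above) to free it from its lugs, lift it off and set it down upright on the bare table, bar on top. Leave the shorter filter closed as it is.

Things in the scene. Friction and masses are not known exactly. Their poses are not given: they have to be found in the camera images.
- tall_grip (a point): Centre of the upright dark steel bar grip on the taller filter's cover. The bar is 46 mm long (own x), 16 mm thick (own y) and 40 mm high; this point is 14 mm below its top, 24 mm above the disc it stands on, 51 mm above the cover's underside. Locked, it is 36 mm above the rim. Cover weighs about 0.15 kg.
- tall_cover: That cover: aluminium disc 56 mm wide, 27 mm thick, lugs on own +x and -x (86 mm over both). Origin: centre of underside, z up. A spring (7 N, 10 N fully down) holds the lugs in 7 mm notches under the rim's claws: press 8 to 13 mm (stop at 14), keep down, turn anticlockwise seen from above; clockwise is blocked. Free from 60 to 135 degrees, 90 is best; it pops up 4 mm, then lifts out.
- tall_pot: The taller filter: fixed steel pot 108 mm wide on a 130 mm square wooden board 15 mm thick; rim 125 mm above the table. Origin: on its axis at table height, z up; claws of the rim on own +x and -x (68 mm between them), brass outlet low on own +y, 74 mm out. The table right of both filters, 0.42 to 0.60 m ahead of the robot base (x) and 0.22 to 0.40 m to its right (y negative), is always bare.
- short_grip (a point): Centre of the bar grip on the cover of the shorter filter, to be left closed: same pot, board, cover and axes as the taller one, but its rim is only 80 mm above the table (125 mm on the taller).
Things that resemble listed ones, but are neither listed nor needed, are in the scene too. What is shaped like the tall_cover but green, pink or yellow is not meant.

How it is judged (in metres and radians):
On the way, in this order (a step that is already met when the one before it is completed fails the run):
1. the cover of the taller filter is pressed down at least 6 mm in its pot (z of tall_grip in the frame of tall_pot below 0.1548 m and horizontal distance between tall_grip and tall_pot below 0.015 m), for 0.05 s.
2. the cover has been turned at least 45 degrees in the pot (angle between the x axis of tall_grip and the x axis of tall_pot, either way round above 0.785 rad and horizontal distance between tall_grip and tall_pot below 0.015 m and z of tall_grip in the frame of tall_pot below 0.18 m), for 0.05 s.
At the end, for the whole second after the job is handed in: The taller filter's cover stands upright (within 10 degrees), flat and still on the table clear of its filter (bar centre 43 to 59 mm above the table, at least 90 mm from the filter's axis); the shorter filter's cover is within 10 mm of where it was (height (world z) of tall_grip between 0.043 and 0.059 m and angle between tall_grip's own z axis and vertical below 0.17 rad and horizontal distance between tall_grip and tall_pot above 0.09 m and linear speed of tall_cover below 0.02 m/s and distance of short_grip from where it was at the start of the episode below 0.01 m); the robot touches nothing.
It fails at once if the lugs are forced: the cover is pushed, pulled or twisted against the pot with more than 60 N (contact force between tall_cover and tall_pot above 60 N).
It fails at once if the shorter filter's cover is moved more than 10 mm (distance of short_grip from where it was at the start of the episode above 0.01 m).
It also fails if it takes over 42 s, if anything falls off the work surface, if the arm or the gripper's body presses on something with over 40 N, if the wrist force passes 120 N, or if a joint passes its speed limit or range.

## Working session

There is one attempt and no reset: what is moved stays moved. The work goes in short steps, Python scripts to look and compute and a tool call to move; the robot and the scene stay as the last step left them, time stands still between calls to the robot, and variables do not carry over. Pictures are saved under pics/ and viewed, at most 10 in all, crops included, and the job is handed in when it is done.

Besides the shell and the picture viewer there is one more tool, called as name(argument=value, ...), one argument or row to a line, values as JSON. play_rows: Moves the arm, as the interface text tells. Its arguments: {"type":"object","properties":{"motion":{"type":"array","items":{"type":"array","items":{"type":"number"}}},"force":{"type":"number"}},"required":["motion"]}

```bash
mkdir -p pics; cat > h.py <<'E'
import numpy as np,cv2
from scipy.spatial.transform import Rotation as R
from rig import observe,capture,sign_off,recognise
def rot(o): return R.from_euler('xyz',o,degrees=True).as_matrix()
def cam(n):
    s=observe(); p=capture(n)
    if n=='wrist':
        T=np.eye(4);T[:3,:3]=rot(s['ee_rot']);T[:3,3]=s['ee_pos'];T=T@np.array(p['T_tool_cam'])
    else:
        T=np.eye(4);o=np.array(p['orientation']);T[:3,:3]=o if o.shape==(3,3) else rot(o);T[:3,3]=p['xyz']
    p['T']=T;return p
def cloud(p):
    z=p['range_z'];v,u=np.indices(z.shape);K=np.array(p['K'])
    c=np.stack([(u-K[0,2])/K[0,0]*z,(v-K[1,2])/K[1,1]*z,z],-1)
    w=c@p['T'][:3,:3].T+p['T'][:3,3]; w[z<=0]=np.nan; return w
E
python3 - <<'E'
from h import *
print(observe())
for n in ['scene','side']:
    p=cam(n);cv2.imwrite(f'pics/{n}1.png',p['color']);w=cloud(p);np.save(n+'.npy',w);print(n,p['xyz'],p['orientation'])
    for t in ['tall_grip','tall_cover','tall_pot','short_grip']:
        for d in recognise(t,p)[:5]:
            r=np.array(d['rect'])*[640,480,640,480];c=w[int((r[1]+r[3])/2),int((r[0]+r[2])/2)]
            print(t,round(d['score'],2),r.astype(int),c.round(3))
E
```

```text
{'t': 0.0, 'joint_pos': array([ 67.88309343,  39.53191221, -11.14498742,  89.74351803,
         9.01441102,  51.70801832, -12.32533992]), 'qd': array([ 0.02356733, -0.04528152,  0.01390617, -0.01929042,  0.03119761,
       -0.02225906, -0.00236007]), 'joint_torque': array([-3.42036383e-04, -5.27561653e+01, -1.26719914e+00, -1.53427309e+01,
       -5.26539492e-02,  6.71208400e-03,  1.79470203e-04]), 'ee_pos': array([ 0.25450021, -0.57029236,  0.30193013]), 'ee_rot': array([-1.79898964e+02,  8.53327056e-03,  2.40583877e+01]), 'wrist_force': array([ 0.0894932 , -0.69523482, -0.07810112]), 'ft_torque': array([-0.01216788, -0.01411102, -0.01686502]), 'grip_force': 0.0, 'opening': 0.08795074425931909}
scene [ 0.16714271 -0.32791302  0.85022952] [-140.40948004   -0.79007597  -36.95665931]
tall_grip 0.92 [213 297 246 339] [0.324 0.121 0.056]
tall_grip 0.9 [197 237 231 274] [0.378 0.285 0.033]
tall_grip 0.71 [261 165 289 204] [0.539 0.277 0.162]
tall_grip 0.71 [304 154 328 185] [0.714 0.364 0.042]
tall_cover 0.96 [263 167 287 200] [0.541 0.28  0.162]
tall_cover 0.84 [214 298 243 342] [0.321 0.122 0.048]
tall_cover 0.79 [308 151 330 187] [0.721 0.361 0.044]
tall_cover 0.63 [200 239 232 273] [0.383 0.284 0.03 ]
tall_pot 0.61 [240 175 315 257] [0.521 0.244 0.104]
short_grip 0.77 [326 282 355 324] [ 0.49  -0.004  0.112]
side [0.40733108 1.01826031 0.55962496] [-116.47206489   -0.90602351 -171.23767346]
tall_grip 0.97 [190 312 219 337] [0.721 0.38  0.054]
tall_grip 0.97 [403 269 430 306] [0.341 0.161 0.04 ]
tall_grip 0.8 [369 307 417 348] [0.386 0.301 0.033]
tall_grip 0.73 [295 247 326 290] [0.543 0.297 0.141]
tall_cover 0.94 [295 244 327 290] [0.543 0.297 0.144]
tall_cover 0.89 [401 269 430 307] [0.343 0.166 0.04 ]
tall_cover 0.87 [370 310 416 349] [0.385 0.299 0.027]
tall_cover 0.57 [186 313 220 339] [0.724 0.383 0.052]
tall_pot 0.86 [266 264 350 353] [0.539 0.345 0.087]
short_grip 0.74 [338 214 362 242] [0.501 0.013 0.097]
```

View pics/scene1.png

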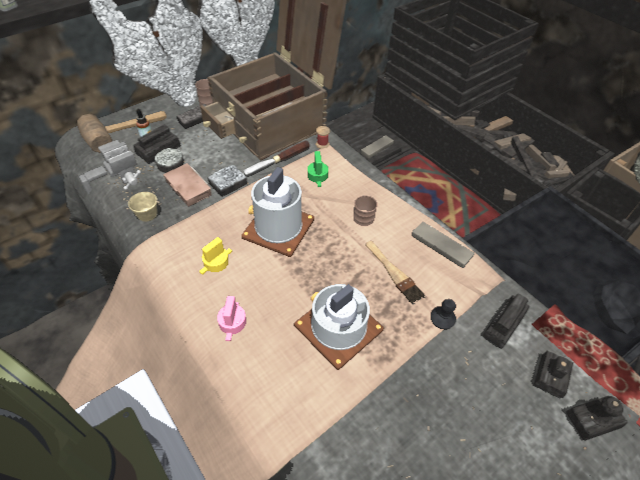

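View pics/side1.png

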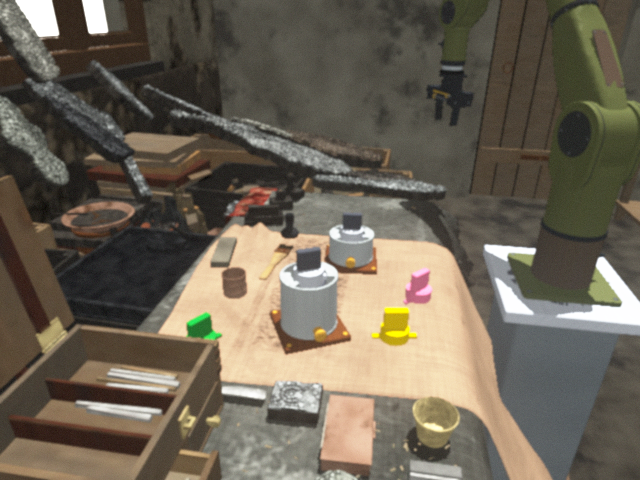

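Candidates in the scene picture: dark bar on the taller pot (276,182), dark bar on the shorter pot (342,300), and the green (318,168), pink (231,315) and yellow (215,255) covers. I choose (276,182): it's the dark bar on the taller steel pot. Its brass outlet is visible in the side view at (320,335).

```bash
python3 - <<'E'
from h import *
P=[]
for n in ['scene','side']:
    w=np.load(n+'.npy').reshape(-1,3);c=cv2.imread(f'pics/{n}1.png').reshape(-1,3)
    m=(np.hypot(w[:,0]-.54,w[:,1]-.285)<.09)
    for lo,hi,nm in [(.14,.2,'grip'),(.168,.2,'griptop'),(.115,.13,'rim'),(.03,.11,'wall')]:
        q=w[m&(w[:,2]>lo)&(w[:,2]<hi)]
        if len(q)<5: print(n,nm,len(q));continue
        print(n,nm,len(q),q.mean(0).round(3),q.min(0).round(3),q.max(0).round(3))
        if 'griptop'==nm: 
            r=cv2.minAreaRect((q[:,:2]*1000).astype(np.float32));print(r)
    q=w[m&(w[:,2]>.03)&(w[:,2]<.11)][:,:2]
    A=np.c_[2*q,np.ones(len(q))];s=np.linalg.lstsq(A,(q**2).sum(1),rcond=None)[0];print('axis',s[:2].round(4),np.sqrt(s[2]+s[0]**2+s[1]**2).round(4))
im=cv2.imread('pics/scene1.png')[135:265,220:340];cv2.imwrite('pics/crop.png',cv2.resize(im,None,fx=4.5,fy=4.5,interpolation=3))
s=observe();print(s['joint_pos'])
E
```

```text
scene grip 310 [0.543 0.285 0.164] [0.523 0.272 0.14 ] [0.569 0.305 0.179]
scene griptop 147 [0.545 0.288 0.175] [0.525 0.274 0.169] [0.569 0.305 0.179]
((547.4302368164062, 290.115234375), (48.15576934814453, 17.080955505371094), 29.742584228515625)
scene rim 710 [0.538 0.279 0.123] [0.492 0.236 0.115] [0.601 0.346 0.13 ]
scene wall 1434 [0.531 0.267 0.074] [0.492 0.236 0.03 ] [0.599 0.357 0.11 ]
axis [0.5446 0.2912] 0.0519
side grip 542 [0.548 0.299 0.162] [0.527 0.28  0.14 ] [0.572 0.314 0.179]
side griptop 204 [0.549 0.297 0.175] [0.527 0.28  0.168] [0.572 0.31  0.179]
((549.1368408203125, 294.2825012207031), (44.71453094482422, 18.16554069519043), 26.019859313964844)
side rim 999 [0.547 0.31  0.123] [0.495 0.243 0.115] [0.602 0.348 0.13 ]
side wall 2138 [0.54  0.334 0.07 ] [0.495 0.25  0.03 ] [0.601 0.363 0.11 ]
axis [0.5465 0.3007] 0.0478
[ 67.88467163  39.48246021 -11.15081051  89.6884535    9.0125899
  51.70771763 -12.32219801]
```

View pics/crop.png

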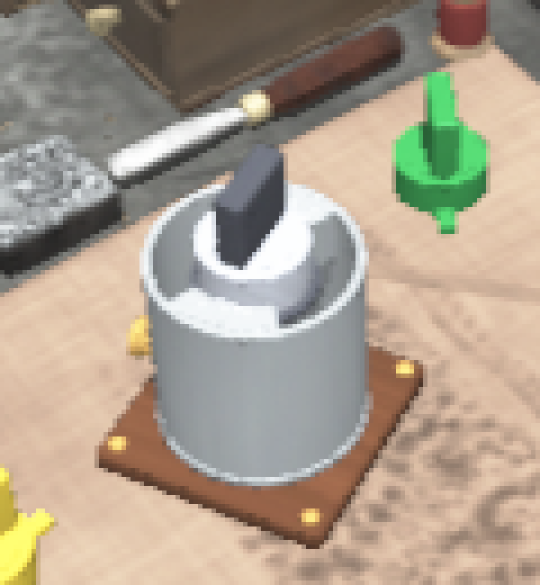

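The crop confirms a dark bar (crop 250,205) on the grey cover of the taller pot, with the brass outlet at (137,338). Now I'll approach at a safe height.

play_rows(
  motion=[
    [20, -10, 0, 0, 100],
    [32, -16, 0, 0, 100],
    [32, -16, 0, 0, 100],
    [32, -16, 0, 0, 100],
    [32, -16, 0, 0, 100],
    [32, -16, 0, 0, 100],
    [32, -16, 0, 0, 100],
    [32, -16, 0, 0, 100],
    [32, -16, 0, 0, 100],
    [32, -16, 0, 0, 100],
  ],
)

```text
t: 1.5
ee_pos: [0.4741, -0.3034, 0.3029]
ee_rot: [180.0, -0.0, 24.1]
wrist_force: [0.9, 0.2, -0.1]
opening: 0.0879
grip_force: 0.0
```

play_rows(
  motion=[
    [15, -26, 0, 0, 100],
    [15, -26, 0, 0, 100],
    [15, -26, 0, 0, 100],
    [15, -26, 0, 0, 100],
    [15, -26, 0, 0, 100],
    [15, -26, 0, 0, 100],
    [15, -26, 0, 0, 100],
    [15, -26, 0, 0, 100],
    [15, -26, 0, 0, 100],
    [15, -26, 0, 0, 100],
  ],
)

```text
t: 2.5
ee_pos: [0.5044, -0.0047, 0.3029]
ee_rot: [180.0, -0.0, 24.1]
wrist_force: [1.0, -0.4, -0.3]
opening: 0.0883
grip_force: 0.0
```

```bash
python3 - <<'E'
from h import *
s=observe()
print(s['t'],s['joint_pos'].round(1),s['ee_pos'].round(4),s['ee_rot'].round(2),s['opening'])
p=capture('wrist');print(np.array(p['T_tool_cam']).round(3),p['K'])
E
```

```text
2.5 [  0.   30.5  -7.3 110.3   5.8  39.5 -76.8] [ 0.5044 -0.0047  0.3029] [ 1.7999e+02 -3.0000e-02  2.4050e+01] 0.08832273418730795
[[-0.001 -0.958 -0.285  0.074]
 [ 1.    -0.    -0.002 -0.001]
 [ 0.002 -0.285  0.958 -0.082]
 [ 0.     0.     0.     1.   ]] [[353.55865416   0.         322.80357754]
 [  0.         353.55865416 237.09234508]
 [  0.           0.           1.        ]]
```

play_rows(
  motion=[
    [16, -25, 0, 0, 100],
    [16, -25, 0, 0, 100],
    [16, -25, 0, 0, 100],
    [16, -25, 0, 0, 100],
    [16, -25, 0, 0, 100],
    [16, -25, 0, 0, 100],
    [16, -25, 0, 0, 100],
    [16, -26, 0, 0, 100],
    [16, -27, 0, 0, 100],
    [16, -25, 0, 0, 100],
  ],
)

```text
t: 3.55
ee_pos: [0.5472, 0.2917, 0.3028]
ee_rot: [-180.0, -0.0, 24.1]
wrist_force: [-0.2, 0.3, 0.1]
opening: 0.0881
grip_force: 0.0
```

```bash
python3 - <<'E'
from h import *
s=observe();print(s['joint_pos'].round(1),s['ee_pos'].round(4),s['ee_rot'].round(2))
p=cam('wrist');cv2.imwrite('pics/w1.png',p['color']);w=cloud(p).reshape(-1,3)
for d in recognise('tall_grip',p)[:3]: print(d['score'],(np.array(d['rect'])*[640,480,640,480]).astype(int))
m=np.hypot(w[:,0]-.548,w[:,1]-.292)<.09
g=w[m&(w[:,2]>.168)&(w[:,2]<.19)];print(len(g),'top z',np.median(g[:,2]).round(4),cv2.minAreaRect((g[:,:2]*1000).astype(np.float32)))
r=w[m&(w[:,2]>.121)&(w[:,2]<.13)];print('rim',len(r),np.median(r[:,2]).round(4))
# outer rim fit: circle via minEnclosingCircle
print(cv2.minEnclosingCircle((r[:,:2]*1000).astype(np.float32)))
d=w[m&(w[:,2]>.130)&(w[:,2]<.142)];print('disc',len(d),np.median(d[:,2]),cv2.minEnclosingCircle((d[:,:2]*1000).astype(np.float32)))
E
```

```text
[ -29.5   38.9   -5.    90.8    4.1   50.5 -102. ] [0.5472 0.2917 0.3028] [-1.7999e+02 -1.0000e-02  2.4080e+01]
0.95 [285 187 361 285]
0.95 [286   0 344  31]
0.66 [341 388 387 429]
1787 top z 0.1771 ((548.2501220703125, 293.55877685546875), (45.617637634277344, 16.025136947631836), 28.042644500732422)
rim 4926 0.1252
((547.9630737304688, 293.4332275390625), 53.884883880615234)
disc 2796 0.1376591501858862 ((547.81201171875, 293.6350402832031), 28.07479476928711)
```

View pics/w1.png

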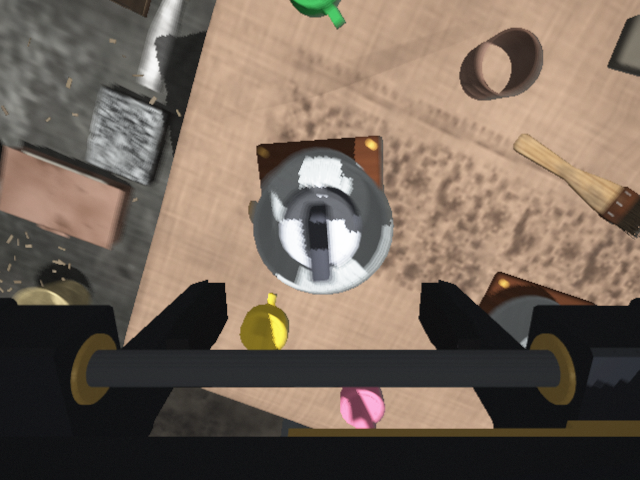

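The wrist view shows the taller pot directly below, its bar at (318,240) between the fingers, with nothing in the fingers' way. I'll align and descend.

play_rows(
  motion=[
    [1.5, -1, 5, -0.07, 100],
    [0, 0, 20, 0, 100],
    [0, 0, 20, 0, 100],
    [0, 0, 20, 0, 100],
    [0, 0, 20, 0, 100],
    [0, 0, 10, 0, 100],
    [0, 0, 0, 0, 100],
  ],
)

```text
t: 4.35
ee_pos: [0.5476, 0.2906, 0.2065]
ee_rot: [180.0, 0.2, 28.0]
wrist_force: [-1.0, -0.0, 0.4]
opening: 0.0881
grip_force: 0.0
```

play_rows(
  motion=[
    [0, 0, 0, 0, 60],
    [0, 0, 0, 0, 40],
    [0, 0, 0, 0, 25],
    [0, 0, 0, 0, 10],
    [0, 0, 0, 0, 10],
    [0, 0, 0, 0, 10],
    [0, 0, 0, 0, 10],
    [0, 0, 0, 0, 10],
  ],
  force=40,
)

```text
t: 5.15
ee_pos: [0.5482, 0.2918, 0.2077]
ee_rot: [180.0, 0.0, 28.1]
wrist_force: [0.1, 0.4, -0.0]
opening: 0.0262
grip_force: 0.0
```

play_rows(
  motion=[
    [0.5, -1.5, 0, 0, 10],
    [0, 0, 0, 0, 10],
    [0, 0, 0, 0, 10],
    [0, 0, 0, 0, 10],
  ],
)

```text
t: 5.55
ee_pos: [0.5481, 0.2931, 0.2077]
ee_rot: [180.0, 0.0, 28.1]
wrist_force: [0.2, 0.4, 0.2]
opening: 0.0156
grip_force: 40.0
```

play_rows(
  motion=[
    [0, 0, 3, 0, 10],
    [0, 0, 3, 0, 10],
    [0, 0, 3, 0, 10],
    [0, 0, 2, 0, 10],
    [0, 0, 0, 0, 10],
    [0, 0, 0, 0, 10],
  ],
)

```text
t: 6.15
ee_pos: [0.5481, 0.2931, 0.1973]
ee_rot: [180.0, -0.0, 28.0]
wrist_force: [-0.6, -2.6, 6.7]
opening: 0.0161
grip_force: 40.0
```

play_rows(
  motion=[
    [0, 0, 0, -0.06, 10],
    [0, 0, 0, -0.06, 10],
    [0, 0, 0, -0.06, 10],
    [0, 0, 0, 0, 10],
  ],
)

```text
t: 6.55
ee_pos: [0.5486, 0.2943, 0.1978]
ee_rot: [-180.0, -0.2, 38.5]
wrist_force: [-0.4, 0.4, 7.4]
opening: 0.0157
grip_force: 40.0
```

play_rows(
  motion=[
    [0, 0, 0, -0.1, 10],
    [0, 0, 0, -0.1, 10],
    [0, 0, 0, -0.1, 10],
    [0, 0, 0, -0.1, 10],
    [0, 0, 0, -0.1, 10],
    [0, 0, 0, 0, 10],
  ],
)

```text
t: 7.15
ee_pos: [0.5484, 0.2949, 0.1979]
ee_rot: [180.0, -0.2, 67.2]
wrist_force: [0.0, 1.1, 5.9]
opening: 0.0156
grip_force: 40.0
```

```bash
python3 -c "
from h import *
s=observe();print(s['joint_pos'].round(1),s['wrist_force'].round(1),s['ft_torque'].round(2),s['ee_pos'].round(4),s['ee_rot'].round(1))"
```

```text
[-23.4  47.3 -16.4  95.2  18.7  39.9 -72. ] [0.  1.1 5.9] [0.06 0.11 0.03] [0.5484 0.2949 0.1979] [180.   -0.2  67.2]
```

play_rows(
  motion=[
    [0, 0, 0, -0.1, 10],
    [0, 0, 0, -0.1, 10],
    [0, 0, 0, -0.1, 10],
    [0, 0, 0, -0.1, 10],
    [0, 0, 0, -0.1, 10],
    [0, 0, 0, -0.1, 10],
    [0, 0, 0, -0.1, 10],
    [0, 0, 0, -0.1, 10],
    [0, 0, 0, -0.09, 10],
    [0, 0, 0, 0, 10],
  ],
)

```text
t: 8.15
ee_pos: [0.5479, 0.2949, 0.1977]
ee_rot: [179.9, -0.1, 118.2]
wrist_force: [-0.9, 0.4, 7.4]
opening: 0.0156
grip_force: 40.0
```

play_rows(
  motion=[
    [-1, 0, -2, 0, 10],
    [0, 0, -3, 0, 10],
    [0, 0, -4, 0, 10],
    [0, 0, -4, 0, 10],
    [0, 0, -4, 0, 10],
    [0, 0, 0, 0, 10],
  ],
)

```text
t: 8.75
ee_pos: [0.5484, 0.2919, 0.2136]
ee_rot: [-180.0, 0.0, 118.0]
wrist_force: [-0.2, 0.7, -1.4]
opening: 0.0156
grip_force: 40.0
```

play_rows(
  motion=[
    [0, 0, -8, 0, 10],
    [0, 0, -12, 0, 10],
    [0, 0, -15, 0, 10],
    [0, 0, -20, 0, 10],
    [0, 0, -25, 0, 10],
    [0, 0, -20, 0, 10],
    [0, 0, 0, 0, 10],
  ],
)

```text
t: 9.45
ee_pos: [0.5495, 0.2938, 0.3177]
ee_rot: [179.6, -0.1, 118.0]
wrist_force: [1.0, -0.3, -1.3]
opening: 0.0155
grip_force: 40.0
```

```bash
python3 - <<'E'
from h import *
s=observe();print(s['joint_pos'].round(1),s['ee_pos'].round(4),s['ee_rot'].round(1),s['wrist_force'].round(1))
p=cam('side');cv2.imwrite('pics/s2.png',p['color'][100:400,180:580])
E
```

```text
[-13.6  41.3 -34.8  88.7  26.4  58.  -27.8] [0.5495 0.2938 0.3177] [ 1.796e+02 -1.000e-01  1.180e+02] [ 1.  -0.3 -1.3]
```

View pics/s2.png

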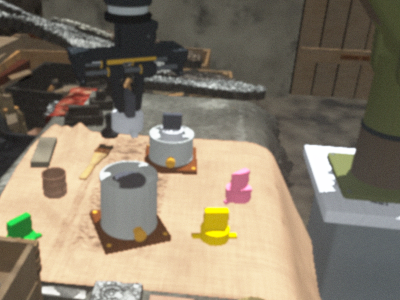

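The crop shows the cover held by the fingers at (127,120), the tall pot open at (128,175) and the short one still closed at (172,145). I'll carry the cover to the bare area on the right.

play_rows(
  motion=[
    [-12, -8, 0, 0, 10],
    [-26, -17, 0, 0, 10],
    [-26, -17, 0, 0, 10],
    [-26, -17, 0, 0, 10],
    [-26, -17, 0, 0, 10],
    [-26, -17, 0, 0, 10],
    [-26, -17, 0, 0, 10],
    [-26, -17, 0, 0, 10],
    [-26, -17, 0, 0, 10],
    [-26, -17, 0, 0, 10],
  ],
)

```text
t: 10.5
ee_pos: [0.5203, -0.0031, 0.3125]
ee_rot: [-179.8, -0.0, 118.0]
wrist_force: [-0.4, -0.4, -0.0]
opening: 0.0152
grip_force: 40.0
```

play_rows(
  motion=[
    [-26, -17, 0, 0, 10],
    [-26, -17, 0, 0, 10],
    [-26, -17, 0, 0, 10],
    [-26, -17, 0, 0, 10],
    [-26, -17, 0, 0, 10],
    [-26, -17, 0, 0, 10],
    [-26, -17, 0, 0, 10],
    [-26, -17, 0, 0, 10],
    [-26, -17, 0, 0, 10],
    [-12, -8, 0, 0, 10],
  ],
)

```text
t: 11.5
ee_pos: [0.4926, -0.2973, 0.312]
ee_rot: [-179.8, -0.1, 117.7]
wrist_force: [-0.9, 0.6, -1.0]
opening: 0.0156
grip_force: 40.0
```

play_rows(
  motion=[
    [0, 0, 20, 0, 10],
    [0, 0, 40, 0, 10],
    [0, 0, 40, 0, 10],
    [0, 0, 40, 0, 10],
    [0, 0, 25, 0, 10],
    [0, 0, 15, 0, 10],
    [0, 0, 5, 0, 10],
    [0, 0, 0, 0, 10],
  ],
)

```text
t: 12.3
ee_pos: [0.4953, -0.2929, 0.1287]
ee_rot: [180.0, -0.0, 118.0]
wrist_force: [0.4, 0.0, -1.1]
opening: 0.0154
grip_force: 40.0
```

```bash
python3 - <<'E'
from h import *
s=observe();print(s['joint_pos'].round(1),s['ee_pos'].round(4),s['ee_rot'].round(1),s['wrist_force'].round(1))
p=cam('scene');w=cloud(p);cv2.imwrite('pics/sc2.png',p['color'])
q=w.reshape(-1,3);m=(abs(q[:,0]-s['ee_pos'][0])<.12)&(abs(q[:,1]-s['ee_pos'][1])<.12)
print('table z',np.median(q[m&(q[:,2]<.015)][:,2]))
E
```

```text
[ 41.8  52.6 -27.6 104.9  42.1  33.2  15.1] [ 0.4953 -0.2929  0.1287] [180.  -0. 118.] [ 0.4  0.  -1.1]
table z -0.0011610899877609882
```

View pics/sc2.png

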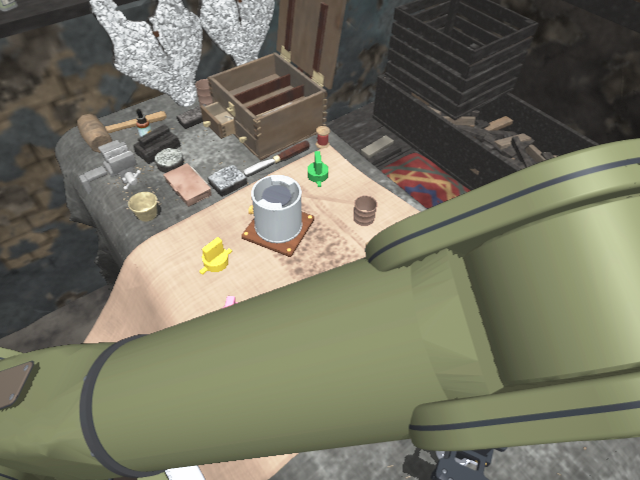

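The tall pot at (276,210) is open. The arm hides the placing area, so I'll lower by feel.

play_rows(
  motion=[
    [0, 0, 10, 0, 10],
    [0, 0, 10, 0, 10],
    [0, 0, 4, 0, 10],
    [0, 0, 2, 0, 10],
    [0, 0, 0, 0, 10],
    [0, 0, 0, 0, 10],
  ],
)

```text
t: 12.95
ee_pos: [0.4954, -0.2932, 0.1028]
ee_rot: [180.0, 0.0, 118.0]
wrist_force: [-0.5, -0.0, -1.0]
opening: 0.0158
grip_force: 40.0
```

play_rows(
  motion=[
    [0, 0, 1.5, 0, 10],
    [0, 0, 1.5, 0, 10],
    [0, 0, 0, 0, 10],
  ],
)

```text
t: 13.25
ee_pos: [0.4952, -0.2932, 0.0996]
ee_rot: [-180.0, -0.0, 118.0]
wrist_force: [-0.8, 0.0, -0.8]
opening: 0.0156
grip_force: 40.0
```

play_rows(
  motion=[
    [0, 0, 1, 0, 10],
    [0, 0, 1, 0, 10],
    [0, 0, 0, 0, 10],
  ],
)

```text
t: 13.55
ee_pos: [0.4953, -0.2932, 0.0978]
ee_rot: [-180.0, 0.0, 118.0]
wrist_force: [0.0, -0.2, -0.4]
opening: 0.0159
grip_force: 40.0
```

play_rows(
  motion=[
    [0, 0, 1, 0, 10],
    [0, 0, 0, 0, 10],
  ],
)

```text
t: 13.75
ee_pos: [0.4955, -0.2931, 0.0977]
ee_rot: [180.0, 0.0, 118.0]
wrist_force: [-1.2, 1.0, 7.7]
opening: 0.0159
grip_force: 40.0
```

It's touching the table. Release and retreat.

play_rows(
  motion=[
    [0, 0, -0.5, 0, 10],
    [0, 0, 0, 0, 30],
    [0, 0, 0, 0, 60],
    [0, 0, 0, 0, 60],
    [0, 0, 0, 0, 60],
    [0, 0, 0, 0, 60],
  ],
)

```text
t: 14.35
ee_pos: [0.4953, -0.2932, 0.0971]
ee_rot: [180.0, -0.0, 118.0]
wrist_force: [0.2, 0.3, 0.5]
opening: 0.0525
grip_force: 0.0
```

play_rows(
  motion=[
    [0, 0, -5, 0, 60],
    [0, 0, -15, 0, 60],
    [0, 0, -30, 0, 60],
    [0, 0, -40, 0, 60],
    [0, 0, -40, 0, 60],
    [0, 0, -40, 0, 60],
    [0, 0, -20, 0, 60],
    [0, 0, 0, 0, 60],
    [0, 0, 0, 0, 60],
  ],
)

```text
t: 15.25
ee_pos: [0.4949, -0.2932, 0.2878]
ee_rot: [-180.0, 0.0, 118.0]
wrist_force: [-0.1, -0.7, -0.7]
opening: 0.0526
grip_force: 0.0
```

```bash
python3 - <<'E'
from h import *
s=observe();print(s['t'],s['ee_pos'].round(4),s['wrist_force'].round(1),s['opening'])
p=cam('wrist');w=cloud(p).reshape(-1,3);cv2.imwrite('pics/w2.png',p['color'])
m=np.hypot(w[:,0]-.495,w[:,1]+.293)<.05
g=w[m&(w[:,2]>.055)&(w[:,2]<.1)];print(len(g),np.median(g[:,2]),cv2.minAreaRect((g[:,:2]*1000).astype(np.float32)))
q=cam('side');w=cloud(q).reshape(-1,3);m=np.hypot(w[:,0]-.495,w[:,1])<.06
for n in [w,np.load('side.npy').reshape(-1,3)]:
    m=np.hypot(n[:,0]-.495,n[:,1]-.005)<.06; g=n[m&(n[:,2]>.1)&(n[:,2]<.15)];print('short',len(g),g.mean(0).round(4))
E
```

```text
15.25 [ 0.4949 -0.2932  0.2878] [-0.1 -0.7 -0.7] 0.052645347870867436
928 0.06689850344602799 ((494.743408203125, -292.12054443359375), (16.01654052734375, 46.17695999145508), 28.17988395690918)
short 287 [0.498  0.0122 0.1184]
short 280 [0.498  0.0122 0.1187]
```

View pics/w2.png

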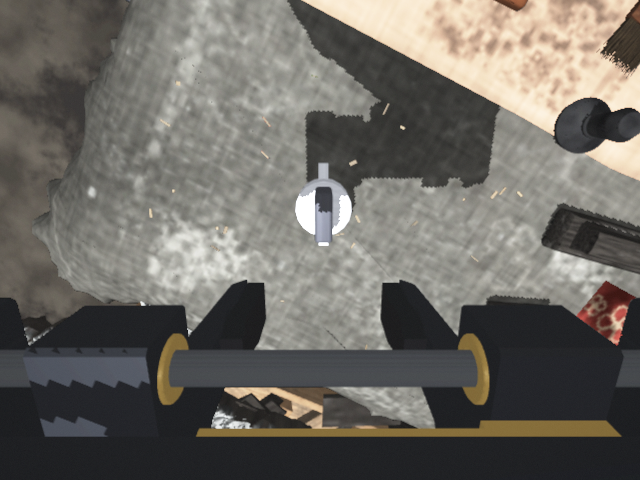

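The cover stands upright on the bare table at (323,207), its top about 67 mm up. The short cover hasn't moved and the gripper is clear.

```bash
python3 -c "
from rig import sign_off
print(sign_off())"
```

```text
the job is handed in; nothing more can be done
None
```

I opened the taller filter and stood its cover upright, bar on top, on the bare table at about (0.495, -0.292). The shorter filter is still closed, and I handed the job in at about 15 s of the 42 s allowed; the hand-in call returned no verdict.

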